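# Prop the sample dryer's hood open on its stay

## Robot

A 6-joint arm with a two-finger parallel gripper is mounted at the origin on the work surface; the furniture and walls round the work are solid. World frame = base frame: x ahead of the robot, y to its left, z up, the work surface at z = 0. Lengths are in m, angles in rad, forces in N, time in s.
With the tool pointing down it reaches from about 0.225 to 0.725 m from the base axis. Payload 3.1 kg.
Tool frame: the origin (TCP) lies between the finger pads; the fingertips stand nose_length ahead of it and the grasp point (between the pads) lies 3 mm ahead of it (nose_length is the distance from the TCP to the fingertips, in m); z points along the fingers, y is the line along which they close (so a half turn about z gives the same grasp; the last joint's range is limited). The gripper opens to 85 mm and grips with 20 to 120 N. Pads are 22 mm wide; open, the fingers measure 114 mm over their backs; the gripper's body (76 mm by 85 mm) begins 54 mm behind the grasp point. The pads swing forward as they close: fully open they stand 13 mm farther back than shut.
Start: joints at [1.001, 0.048, 0.099, 1.622, 0, 1.443], TCP at [0.224, 0.475, 0.253] pointing down, gripper open.
Joint ranges: [-2.91, 2.91], [-0.99, 1.94], [-1.21, 1.42], [-2.12, 2.29], [-1.49, 1.47], [-3.14, 3.14]. Speed limits (rad/s): [2.79, 2.79, 3.14, 3.14, 3.14, 3.14].

## Interface

Orientations are given as [roll, pitch, yaw] about the fixed x, y, z axes, in that order (R = Rz(yaw) Ry(pitch) Rx(roll)).
In Python, from cell import state, grab_frame, camera_info, close_job, nose_length gives the robot as it stands.
- The arm moves only by the tool move_arm, never from a script. Its argument "plan" is a list of rows, each a list of 3 entries, a list of its own where there are three numbers: the closure, from 0 (fully open) to 1 (shut), then the shift along the tool's x, y, z in m, then the turn, a rotation vector about the tool's x, y, z in units of 6 degrees (1.0 is 6 degrees). In form: [[claw, [dx, dy, dz], [wx, wy, wz]], ...]. A call has 1 to 10 rows; each row is the pose to reach, as a shift and turn from the pose commanded when the call began, along the tool's axes at that moment; what a row does not reach only later rows make up. A row lasts 1/12 s, in which the tool goes at most 41.7 mm and 7.16 degrees, less where a joint would pass 70% of its speed; a pose out of reach is approached as far as the arm can. A call with a gripper value outside its range is refused whole. The fingers move at their own pace and stop on an object; the grip force is fixed at half the most. Time passes only in rows, so rows that repeat a pose let the fingers close. It gives the time, the measured TCP pose, the force, the opening and the grip force at its end, in the units of the state.
- state(): the state, without advancing time (a new reading comes with each control period).
- grab_frame(name): name is "scene" or "top"; returns the picture (420x560x3 uint8, blue, green, red); there is no depth.
- camera_info(name): a dict with "intrinsics" (3x3 intrinsics, pixels), "T" (4x4, takes a point from camera to world coordinates). Camera axes: x right, y up, looking along -z (the intrinsics and any distortion apply to the point x, -y, -z); pixel columns grow to the right and rows downward; lengths in m; the calibration is good to about 2 mm. A picture is of the moment at which its call begins. camera_info takes no time and is no camera call.
- close_job(): hands the job in; it is judged then, once.
The state is a dict: "clock": time; "joint_positions": joint angles; "joint_vel": joint speeds; "joint_efforts": joint torques, N m; "eef_pos": TCP position; "ee_rot": TCP orientation; "contact_force": force on the tool from outside, world axes, zero at the start; "ft_torque": the same for the moment, N m; "opening": opening from 0.0 (shut) to 1.0 (fully open); "finger_force": force on a finger pad.
Only numpy, scipy, OpenCV 4.12 (cv2) and the standard library are available. Lean on these libraries where they do the work, as an engineer would, in place of code of your own. Each camera call takes 0.05 s, during which the arm holds its last target. There are 200 camera calls.

## Task

The samples in the dryer need airing: raise the clear hood by pushing its hinged prop stay in towards it, keeping off the cover, which scratches, and work the stay's ball foot along the rail until it drops into the holding hole, so that the hood stands propped by itself. Ease off as soon as the foot has dropped in: force nothing, and leave the glass, the vial and the sample pot in front of the dryer where they are.

Things in the scene. Friction and masses are not known exactly. Their poses are not given: they have to be found in the camera images.
- dryer: Sample dryer, fixed: pale blue-grey box 200 wide (y), deck top 55 mm above the bench. Origin at bench height; +x runs from the control deck (front end x = -218) to the hood hinge at the rear (along y at x = 180, z = 58; rear end x = 195), z up. An aluminium rail 28 wide, 10 thick, lies on the deck along y = 0 (x about -194 to -46, top at z = 65). Dial (14 high) and display at x = -105, y = -62, +62.
- hole_mark (a point): Point on the dryer at x = -70, y = 0, z = 65: where the rail's one round holding hole (16 mm wide, 10 deep) sits at mid adjustment. The rail is clamped by hand in its slots: rail and hole really sit up to 22 mm from there either way along dryer x; not measured: feel for it or see it. Just past the hole, on its +x side, a black forked end stop, 16 high, stops the foot; the rod passes between its cheeks.
- hood (a joint): Hinge of the clear hood at the dryer's rear: angle in rad, 0 shut, grows as it opens; 0.29 to 0.41 when the stay is in the hole. Hood about 0.65 kg; on its soft-close (damped) hinge it sinks shut within a second if not held.
- cover: Clear plastic cover of the hood, 190 x 192 x 75 mm, moves with it; its front face stands at dryer x = -12, top at z = 131 when shut. It scratches: hands off. Origin on the hinge line; axes as the dryer's when shut.
- stay: Prop stay: 6 mm steel rod, 155 from pivot to foot, hinged to the hood's front; swings in the dryer's x-z plane, 1.5 mm side play. Origin: its pivot, hood shut at x = -20, z = 125 of the dryer, 200 ahead of and 67 above the hinge. Starts 20 degrees from level, foot on the rail. Pushing the grip to dryer +x lifts the hood: slowly done 7 N, falling to 1 to 2. Seated, it stands at 49 to 63 degrees and needs no push.
- stay_grip (a point): Centre of the stay's black rubber roll, 16 mm thick, 24 mm long along dryer y, on the rod 60 mm up from the foot. At the start at x = -109, z = 92 of the dryer; seated 51 to 90 mm further on in x and 14 to 22 higher. From outside (-x) push it with fingers astride the rod, which runs on down to the foot.
- stay_foot (a point): Centre of the stay's black ball foot, 12 mm across; at the start at x = -165 of the dryer. In dryer z it reads 71 mm on the rail and 61 in the hole. In the hole it has 4 mm of play along x: pushed on, it meets the far wall and the push climbs steeply; let back, the near wall takes the load.
- glass: Small open sample glass, 59 across, 50 high, standing in front of the dryer; origin under its middle.
- vial: Capped vial, 26 across, 58 high, yellow cap, standing in front of the dryer; origin under its middle.
- pot: White-lidded sample pot, 75 x 81, 50 high, standing in front of the dryer; origin under its middle.

How it is judged:
On the way:
1. the hood is raised by its stay (value of joint hood above 0.15 rad), for 0.1 s.
At the end, for the whole second after the job is handed in: The ball foot sits in the rail's hole (centre under 65 mm in dryer z, x between -100 and -40), the hood stands open over 0.2 rad, stay still, and glass, vial and pot are within 15 mm of where they stood (z of stay_foot in the frame of dryer below 0.065 m and x of stay_foot in the frame of dryer between -0.1 and -0.04 m and value of joint hood above 0.2 rad and angular speed of stay below 0.05 rad/s and distance of each of glass, vial, pot from where it was at the start of the episode below 0.015 m); the robot touches nothing.
It fails at once if the stay is forced against the rail or the dryer (over 18 N) (contact force between stay and dryer above 18 N).
It fails at once if the glass, the vial or the pot is moved (distance of any of glass, vial, pot from where it was at the start of the episode above 0.015 m).
It fails at once if the clear cover is touched (contact force between any of the fingers, the arm and cover above 0.5 N).
It also fails if it takes over 58 s, if anything falls off the work surface, if the arm or the gripper's body presses on something with over 40 N, if the wrist force passes 120 N, or if a joint passes its speed limit or range.

## Working session

There is one attempt and no reset: what is moved stays moved. The work goes in short steps, Python scripts to look and compute and a tool call to move; the robot and the scene stay as the last step left them, time stands still between calls to the robot, and variables do not carry over. Pictures are saved under pics/ and viewed, at most 10 in all, crops included, and the job is handed in when it is done.

Besides the shell and the picture viewer there is one more tool, called after "Call:" by a JSON object that holds its "name" and its "arguments", one argument or row to a line. move_arm: Moves the arm, as the interface text tells. Its arguments: {"type":"object","properties":{"plan":{"type":"array","items":{"type":"array"}}},"required":["plan"]}

```bash
mkdir -p pics; ls; python3 - <<'E'
from cell import *
import cv2
print(state()); print(nose_length if not callable(nose_length) else nose_length())
for n in("scene","top"):
    cv2.imwrite(f"pics/{n}0.png",grab_frame(n)); c=camera_info(n); print(n,c)
E
```

```text
pics
{'clock': 0.0, 'joint_positions': array([ 1.00119250e+00,  4.87516852e-02,  9.75403184e-02,  1.62199207e+00,
       -4.15379518e-06,  1.44300929e+00]), 'joint_vel': array([-8.42269314e-05,  3.02450343e-04, -4.92605433e-04, -8.97118245e-04,
        9.63624049e-04,  9.05700821e-04]), 'joint_efforts': array([-1.28375996e-03, -3.38778949e+01,  3.20016325e+01,  2.02201609e-02,
       -2.14488332e-04, -3.32090366e-06]), 'eef_pos': array([0.22417418, 0.47409583, 0.25208778]), 'ee_rot': array([-3.13920464e+00, -3.02640283e-04,  2.69977552e+00]), 'contact_force': array([ 0.00709607, -0.84164088,  0.80662665]), 'ft_torque': array([-0.03885913,  0.00146996, -0.01876989]), 'finger_force': 0.0, 'opening': 1.0011540496155604}
0.022
scene {'intrinsics': array([[421.45522806,   0.        , 275.76559459],
       [  0.        , 421.45522806, 209.36659764],
       [  0.        ,   0.        ,   1.        ]]), 'T': array([[ 0.53560679,  0.50126895, -0.679599  , -0.27179599],
       [-0.84415815,  0.29603417, -0.44694607, -0.57886664],
       [-0.02285566,  0.81307638,  0.58170818,  0.71740348],
       [ 0.        ,  0.        ,  0.        ,  1.        ]])}
top {'intrinsics': array([[514.02932075,   0.        , 280.17311505],
       [  0.        , 514.02932075, 209.14160843],
       [  0.        ,   0.        ,   1.        ]]), 'T': array([[ 0.00160244,  0.98635547, -0.16462176,  0.25564211],
       [-0.99994912,  0.00322008,  0.00956002, -0.08430265],
       [ 0.00995968,  0.16459807,  0.98631044,  1.13168028],
       [ 0.        ,  0.        ,  0.        ,  1.        ]])}
```

View pics/scene0.png

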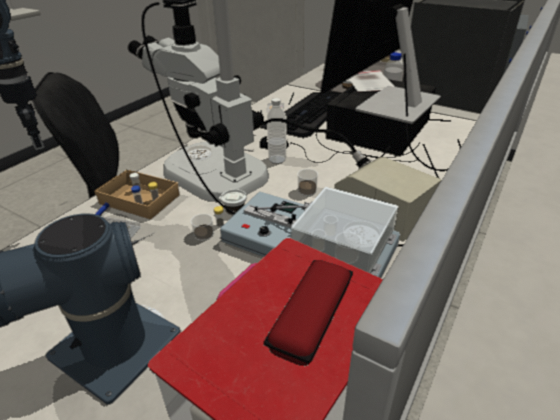

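View pics/top0.png

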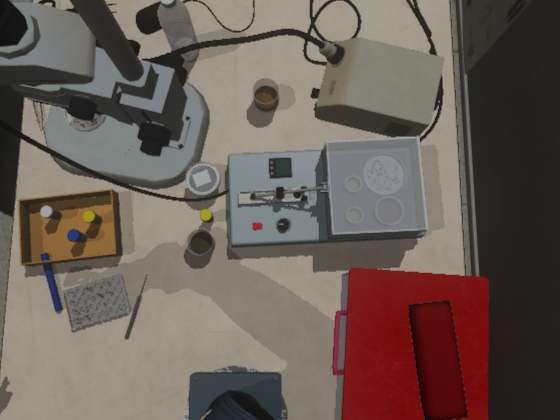

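The dryer is in the top view at columns 228–425 and rows 140–245. Its hood is to the right (world -y), with the rail at row ~196. The pot (202,180), vial (206,216) and glass (201,242) stand to its left. I'll enlarge both views.

```bash
python3 - <<'E'
import cv2
a=cv2.imread("pics/top0.png")[130:260,180:340]
b=cv2.imread("pics/scene0.png")[180:270,185:315]
cv2.imwrite("pics/topc.png",cv2.resize(a,None,fx=4.6,fy=4.6,interpolation=cv2.INTER_CUBIC))
cv2.imwrite("pics/scenec.png",cv2.resize(b,None,fx=6,fy=6,interpolation=cv2.INTER_CUBIC))
E
```

```text
(no output)
```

View pics/topc.png

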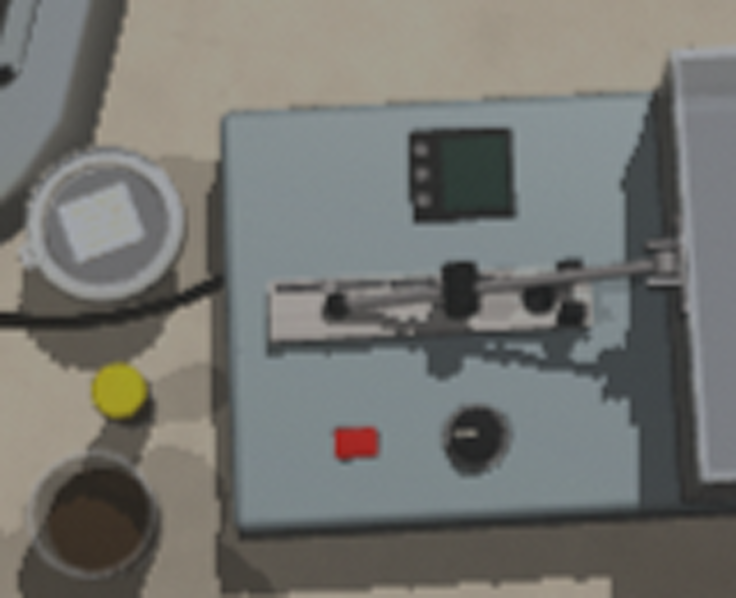

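View pics/scenec.png

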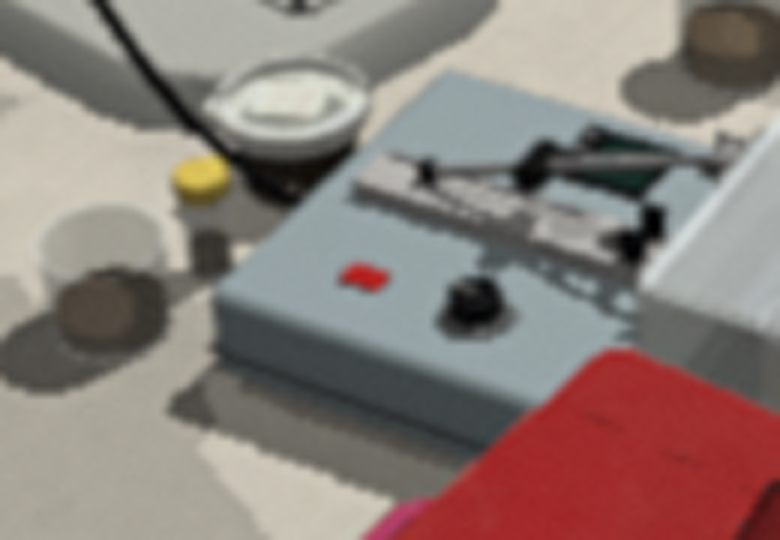

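The top crop shows, in full-image pixels:
- **Stay:** foot (253.0,196.3), grip (279.8,193.0).
- **Rail:** hole (297,194.8), with the fork cheeks just to its right.
- **Deck front corners:** (229.1,155) and (232.2,244.1).

The scene crop agrees with this.

```bash
cat > h.py <<'E'
from cell import *
import numpy as np
def ray(u,v,z,n="top"):
    c=camera_info(n);K=c["intrinsics"];T=c["T"]
    d=T[:3,:3]@np.array([(u-K[0,2])/K[0,0],-(v-K[1,2])/K[1,1],-1]);o=T[:3,3]
    return o+d*(z-o[2])/d[2]
E
python3 - <<'E'
from h import *
P=lambda cx,cy,z:ray(180+cx/4.6,130+cy/4.6,z)
np.set_printoptions(precision=4,suppress=True)
A=P(226,115,.055);B=P(240,525,.055);foot=P(336,305,.071);grip=P(459,290,.092);piv=P(662,262,.125);hole=P(538,298,.063)
r=P(268,315,.065)
for n,p in dict(A=A,B=B,foot=foot,grip=grip,piv=piv,hole=hole,cheek1=P(570,270,.081),cheek2=P(572,313,.081),vial=P(120,390,.058),pot=P(105,222,.05),glass=P(95,505,.05),railend=r).items(): print(n,p)
d=[A-B,piv-foot,grip-foot]
print([np.degrees(np.arctan2(-v[0],v[1]))if i==0 else np.degrees(np.arctan2(v[1],v[0])) for i,v in enumerate(d)],[np.linalg.norm(v[:2]) for v in d])
yaw=np.arctan2(A[1]-B[1],A[0]-B[0])-np.pi/2
M=(A+B)/2; 
R=np.array([[np.cos(yaw),-np.sin(yaw)],[np.sin(yaw),np.cos(yaw)]])
o=M[:2]-R@[-.218,0]
print("yaw",np.degrees(yaw),"org",o,"M",M)
for n,p in dict(foot=foot,grip=grip,piv=piv,hole=hole,r=r,dial=P(475,435,.069)).items(): print(n,R.T@(p[:2]-o))
# scene check
Q=lambda cx,cy,z:ray(185+cx/6,180+cy/6,z,"scene")
for n,p in dict(foot=Q(427,172,.071),grip=Q(535,167,.092),corner=Q(218,297,.055),far=Q(450,72,.055)).items(): print("scene",n,p)
E
```

```text
A [0.5535 0.0157 0.055 ]
B [0.3606 0.0058 0.055 ]
foot [ 0.4598 -0.0376  0.071 ]
grip [ 0.4628 -0.0935  0.092 ]
piv [ 0.469  -0.1815  0.125 ]
hole [ 0.465  -0.1302  0.063 ]
cheek1 [ 0.4744 -0.144   0.081 ]
cheek2 [ 0.4546 -0.1448  0.081 ]
vial [0.4223 0.0617 0.058 ]
pot [0.503  0.0718 0.05  ]
glass [0.3701 0.0728 0.05  ]
railend [ 0.4562 -0.0062  0.065 ]
[np.float64(-87.08049357964678), np.float64(-86.36204356444954), np.float64(-86.93587459116723)] [np.float64(0.19316901157083952), np.float64(0.144266088330631), np.float64(0.056029027484491956)]
yaw -87.08049357964678 org [ 0.4682 -0.207 ] M [0.4571 0.0108 0.055 ]
foot [-0.1696  0.0003]
grip [-0.1136  0.0004]
piv [-0.0253  0.0021]
hole [-0.0769  0.0007]
r [-0.2011 -0.0017]
dial [-0.1092 -0.0623]
scene foot [ 0.4597 -0.0358  0.071 ]
scene grip [ 0.4625 -0.0912  0.092 ]
scene corner [0.3572 0.0023 0.055 ]
scene far [0.5514 0.015  0.055 ]
```

Call:
{"name": "move_arm", "arguments": {
  "plan": [
    [0.86, [-0.015, -0.021, 0], [0, 0, 0.6]],
    [0.86, [-0.04, -0.056, 0], [0, 0, 1.6]],
    [0.86, [-0.065, -0.091, 0], [0, 0, 2.7]],
    [0.86, [-0.09, -0.126, 0], [0, 0, 3.7]],
    [0.86, [-0.115, -0.16, 0], [0, 0, 4.7]],
    [0.86, [-0.14, -0.196, 0], [0, 0, 5.8]],
    [0.86, [-0.165, -0.23, 0], [0, 0, 6.8]],
    [0.86, [-0.19, -0.266, 0], [0, 0, 7.8]],
    [0.86, [-0.21, -0.295, 0], [0, 0, 8.8]],
    [0.86, [-0.22, -0.31, 0], [0, 0, 9.6]]
  ]
}}

```text
clock: 0.93
eef_pos: [0.2906, 0.097, 0.253]
ee_rot: [3.142, 0.002, 1.686]
contact_force: [0.4, 0.7, 0.9]
opening: 0.143
finger_force: 0.0
```

```bash
cat >> h.py <<'E'
from scipy.spatial.transform import Rotation as Ro
def go(target,yaw=np.radians(93.1),tilt=0):
    s=state();R=Ro.from_euler("xyz",s["ee_rot"]);W=Ro.from_euler("xyz",[np.pi,0,yaw])*Ro.from_rotvec([0,np.radians(tilt),0])
    print("t",s["clock"],"pos",s["eef_pos"].round(4),s["ee_rot"].round(4),"F",s["contact_force"].round(2),"op",round(s["opening"],3),"j",s["joint_positions"].round(2))
    print("shift",(R.inv().apply(np.array(target)-s["eef_pos"])).round(4),"turn",((R.inv()*W).as_rotvec(degrees=True)/6).round(3))
E
python3 -c "
from h import *
go([.4611,-.0625,.2])"
```

```text
t 0.9333 pos [0.2906 0.097  0.253 ] [3.1415e+00 1.8000e-03 1.6863e+00] F [0.36 0.66 0.86] op 0.143 j [ 0.1  -0.53 -0.37  1.73 -0.    1.56]
shift [-0.178   0.151   0.0533] turn [0.001 0.017 0.586]
```

Call:
{"name": "move_arm", "arguments": {
  "plan": [
    [0.86, [-0.02, 0.017, 0.005], [0, 0, 0.3]],
    [0.86, [-0.05, 0.042, 0.015], [0, 0, 0.58]],
    [0.86, [-0.08, 0.068, 0.025], [0, 0, 0.58]],
    [0.86, [-0.11, 0.094, 0.035], [0, 0, 0.58]],
    [0.86, [-0.14, 0.12, 0.045], [0, 0, 0.58]],
    [0.86, [-0.165, 0.14, 0.05], [0, 0, 0.58]],
    [0.86, [-0.176, 0.15, 0.053], [0, 0, 0.58]],
    [0.86, [-0.176, 0.15, 0.053], [0, 0, 0.58]]
  ]
}}

```text
clock: 1.6
eef_pos: [0.4623, -0.0581, 0.198]
ee_rot: [-3.139, -0.0, 1.63]
contact_force: [-0.5, -0.5, -1.2]
opening: 0.142
finger_force: 0.0
```

```bash
python3 -c "
from h import *
import cv2
go([.4611,-.0625,.13])
a=grab_frame('top')[130:260,180:340];b=grab_frame('scene')[130:270,185:345]
f=lambda x:cv2.resize(x,(640,int(640*x.shape[0]/x.shape[1])),interpolation=2)
cv2.imwrite('pics/b1.png',f(b)[:600]);cv2.imwrite('pics/a1.png',f(a))"
```

```text
t 1.6 pos [ 0.4623 -0.0581  0.198 ] [-3.1388e+00 -3.0000e-04  1.6304e+00] F [-0.54 -0.53 -1.21] op 0.142 j [-0.27 -0.11 -0.16  1.52 -0.    1.24]
shift [-0.0044 -0.0013  0.068 ] turn [-0.027 -0.003  0.053]
```

View pics/b1.png

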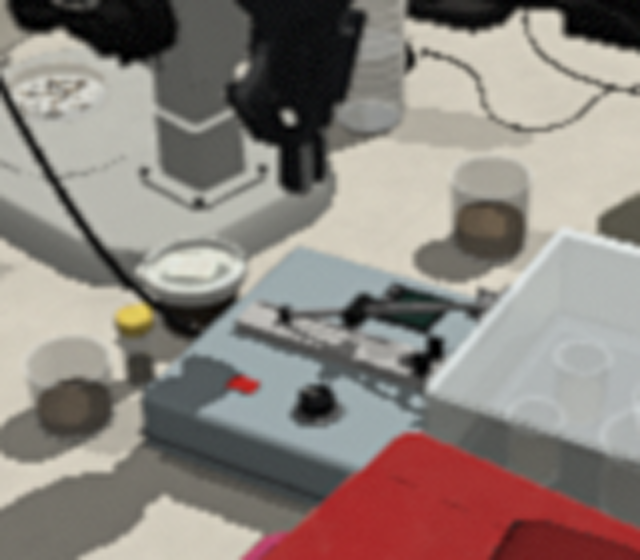

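The two fingertips show at crop (300,190), which is full-image (260,177.5). From that I'll get the true tip height.

```bash
python3 -c "
from h import *
c=camera_info('scene');K=c['intrinsics'];T=np.linalg.inv(c['T'])
for z in (.165,.17,.176,.18,.19):
  for dx in(-.013,.013):
    p=T@[.4623+dx,-.0581,z,1];print(z,dx,(K@[p[0],-p[1],-p[2]])[:2]/-p[2])"
```

```text
0.165 -0.013 [259.3134336  182.53229886]
0.165 0.013 [265.11461092 177.80580831]
0.17 -0.013 [259.22122144 180.81182571]
0.17 0.013 [265.03987175 176.10106156]
0.176 -0.013 [259.10988454 178.73452774]
0.176 0.013 [264.94964098 174.04296281]
0.18 -0.013 [259.03524295 177.34188215]
0.18 0.013 [264.88915486 172.66331796]
0.19 -0.013 [258.84716297 173.83272952]
0.19 0.013 [264.73676367 169.18738452]
```

Call:
{"name": "move_arm", "arguments": {
  "plan": [
    [0.83, [-0.002, -0.001, 0.01], [-0.02, 0, 0.05]],
    [0.83, [-0.004, -0.001, 0.028], [-0.02, 0, 0.05]],
    [0.83, [-0.004, -0.001, 0.046], [-0.02, 0, 0.05]],
    [0.83, [-0.004, -0.001, 0.062], [-0.02, 0, 0.05]],
    [0.83, [-0.004, -0.001, 0.076], [-0.02, 0, 0.05]],
    [0.83, [-0.004, -0.001, 0.085], [-0.02, 0, 0.05]],
    [0.83, [-0.004, -0.001, 0.09], [-0.02, 0, 0.05]],
    [0.83, [-0.004, -0.001, 0.09], [-0.02, 0, 0.05]],
    [0.83, [-0.004, -0.001, 0.09], [-0.02, 0, 0.05]]
  ]
}}

```text
clock: 2.45
eef_pos: [0.4606, -0.0596, 0.1107]
ee_rot: [3.139, 0.0, 1.629]
contact_force: [0.0, -0.2, -0.2]
opening: 0.17
finger_force: 0.0
```

```bash
python3 -c "
from h import *
import cv2
go([.4611,-.0625,.106])
a=grab_frame('top')[130:260,180:340];b=grab_frame('scene')[150:270,205:345]
f=lambda x:cv2.resize(x,(640,int(640*x.shape[0]/x.shape[1])),interpolation=2)
cv2.imwrite('pics/b2.png',f(b)[:600]);cv2.imwrite('pics/a2.png',f(a))"
```

```text
t 2.45 pos [ 0.4606 -0.0596  0.1107] [3.1389e+00 2.0000e-04 1.6291e+00] F [ 0.04 -0.23 -0.23] op 0.17 j [-0.27 -0.1  -0.33  1.34  0.    1.24]
shift [-0.0029  0.0003  0.0048] turn [0.026 0.002 0.04 ]
```

View pics/b2.png

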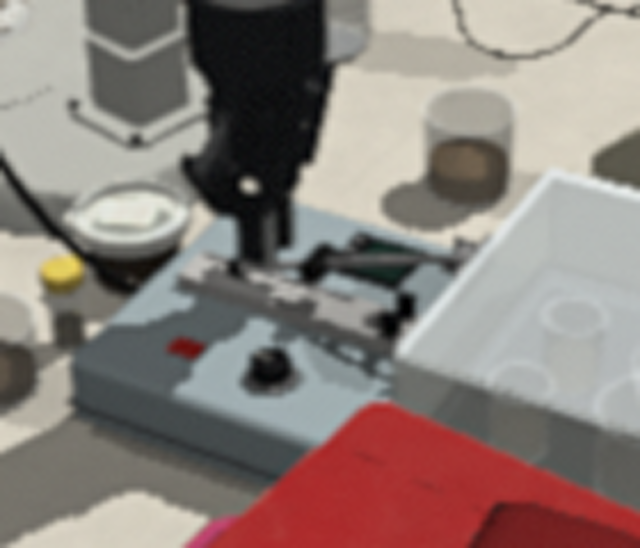

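The fingers are astride the rod, just behind the roll at crop (318,262). Next I'll work out the push path.

```bash
python3 - <<'E'
from h import *
from scipy.optimize import brentq
def cfg(f,fz=71):
    def piv(a): return np.array([180-200*np.cos(a)+67*np.sin(a),58+200*np.sin(a)+67*np.cos(a)])
    a=brentq(lambda a:np.hypot(*(piv(a)-[f,fz]))-155,-.05,.7); p=piv(a)
    g=np.array([f,fz])+(p-[f,fz])*60/155
    return a,g,np.degrees(np.arctan2(p[1]-fz,p[0]-f))
for f in list(range(-164,-60,8))+[-74,-72,-70]:
    print(f,[(round(a,3),g.round(1),round(t,1)) for a,g,t in [cfg(f),cfg(f,61)] if 1] if f>-100 else [(round(cfg(f)[0],3),cfg(f)[1].round(1),cfg(f)[2].round(1))])
E
```

```text
-164 [(0.009, array([-108. ,   92.6]), np.float64(21.1))]
-156 [(0.06, array([-101.7,   96.5]), np.float64(25.1))]
-148 [(0.104, array([-95.4,  99.8]), np.float64(28.7))]
-140 [(0.143, array([-89.1, 102.7]), np.float64(31.9))]
-132 [(0.179, array([-82.8, 105.3]), np.float64(34.9))]
-124 [(0.213, array([-76.5, 107.7]), np.float64(37.7))]
-116 [(0.244, array([-70.3, 109.8]), np.float64(40.4))]
-108 [(0.273, array([-64.1, 111.8]), np.float64(42.9))]
-100 [(0.301, array([-57.9, 113.7]), np.float64(45.4))]
-92 [(0.327, array([-51.7, 115.4]), np.float64(47.8)), (0.292, array([-53.4, 106.9]), np.float64(50.0))]
-84 [(0.352, array([-45.5, 117. ]), np.float64(50.1)), (0.315, array([-47.4, 108.5]), np.float64(52.4))]
-76 [(0.376, array([-39.4, 118.5]), np.float64(52.4)), (0.338, array([-41.3, 110. ]), np.float64(54.7))]
-68 [(0.399, array([-33.3, 119.9]), np.float64(54.6)), (0.359, array([-35.4, 111.3]), np.float64(57.0))]
-74 [(0.382, array([-37.9, 118.9]), np.float64(53.0)), (0.343, array([-39.8, 110.3]), np.float64(55.3))]
-72 [(0.388, array([-36.3, 119.2]), np.float64(53.5)), (0.349, array([-38.3, 110.7]), np.float64(55.9))]
-70 [(0.393, array([-34.8, 119.6]), np.float64(54.1)), (0.354, array([-36.8, 111. ]), np.float64(56.5))]
```

Call:
{"name": "move_arm", "arguments": {
  "plan": [
    [0.83, [-0.003, 0, 0.003], [0, 0, 0]],
    [0.83, [-0.006, 0, 0.004], [0, 0, 0]],
    [0.83, [-0.008, 0, 0.004], [0, 0, 0]],
    [0.83, [-0.009, 0, 0.004], [0, 0, 0]],
    [0.83, [-0.01, 0, 0.004], [0, 0, 0]],
    [0.83, [-0.011, 0, 0.004], [0, 0, 0]]
  ]
}}

```text
clock: 3.05
eef_pos: [0.4613, -0.0711, 0.1064]
ee_rot: [3.139, -0.0, 1.628]
contact_force: [0.0, 0.0, 0.4]
opening: 0.17
finger_force: 0.0
```

Call:
{"name": "move_arm", "arguments": {
  "plan": [
    [0.83, [-0.001, 0, 0], [0, 0, 0]],
    [0.83, [-0.002, 0, 0], [0, 0, 0]],
    [0.83, [-0.003, 0, 0], [0, 0, 0]],
    [0.83, [-0.004, 0, 0], [0, 0, 0]],
    [0.83, [-0.005, 0, 0], [0, 0, 0]],
    [0.83, [-0.006, 0, -0.001], [0, 0, 0]]
  ]
}}

```text
clock: 3.55
eef_pos: [0.4611, -0.0742, 0.1068]
ee_rot: [3.14, -0.007, 1.63]
contact_force: [-0.5, 6.0, -0.5]
opening: 0.169
finger_force: 3.5
```

Call:
{"name": "move_arm", "arguments": {
  "plan": [
    [0.83, [-0.001, 0, -0.0005], [0, 0, 0]],
    [0.83, [-0.002, 0, -0.001], [0, 0, 0]],
    [0.83, [-0.003, 0, -0.0015], [0, 0, 0]],
    [0.83, [-0.004, 0, -0.002], [0, 0, 0]],
    [0.83, [-0.005, 0, -0.0025], [0, 0, 0]],
    [0.83, [-0.006, 0, -0.003], [0, 0, 0]],
    [0.83, [-0.007, 0, -0.0035], [0, 0, 0]],
    [0.83, [-0.008, 0, -0.004], [0, 0, 0]]
  ]
}}

```text
clock: 4.22
eef_pos: [0.4615, -0.0824, 0.1109]
ee_rot: [3.14, -0.006, 1.63]
contact_force: [-1.0, 6.8, 0.3]
opening: 0.172
finger_force: 3.3
```

Call:
{"name": "move_arm", "arguments": {
  "plan": [
    [0.83, [-0.0015, 0, -0.0007], [0, 0, 0]],
    [0.83, [-0.003, 0, -0.0013], [0, 0, 0]],
    [0.83, [-0.0047, 0, -0.002], [0, 0, 0]],
    [0.83, [-0.0064, 0, -0.0027], [0, 0, 0]],
    [0.83, [-0.008, 0, -0.0033], [0, 0, 0]],
    [0.83, [-0.0097, 0, -0.004], [0, 0, 0]],
    [0.83, [-0.0114, 0, -0.0047], [0, 0, 0]],
    [0.83, [-0.013, 0, -0.0053], [0, 0, 0]],
    [0.83, [-0.0147, 0, -0.006], [0, 0, 0]],
    [0.83, [-0.0164, 0, -0.0066], [0, 0, 0]]
  ]
}}

```text
clock: 5.05
eef_pos: [0.4626, -0.0995, 0.1176]
ee_rot: [3.14, -0.004, 1.63]
contact_force: [0.4, 5.2, 0.2]
opening: 0.168
finger_force: 2.6
```

Call:
{"name": "move_arm", "arguments": {
  "plan": [
    [0.83, [-0.0017, 0, -0.0006], [0, 0, 0]],
    [0.83, [-0.0034, 0, -0.0012], [0, 0, 0]],
    [0.83, [-0.005, 0, -0.0018], [0, 0, 0]],
    [0.83, [-0.0067, 0, -0.0023], [0, 0, 0]],
    [0.83, [-0.0084, 0, -0.0028], [0, 0, 0]],
    [0.83, [-0.01, 0, -0.0033], [0, 0, 0]],
    [0.83, [-0.0117, 0, -0.0038], [0, 0, 0]],
    [0.83, [-0.0134, 0, -0.0043], [0, 0, 0]],
    [0.83, [-0.015, 0, -0.0047], [0, 0, 0]],
    [0.83, [-0.0165, 0, -0.005], [0, 0, 0]]
  ]
}}

```text
clock: 5.88
eef_pos: [0.464, -0.118, 0.123]
ee_rot: [3.139, 0.0, 1.628]
contact_force: [-0.8, 3.6, 0.1]
opening: 0.17
finger_force: 2.0
```

Call:
{"name": "move_arm", "arguments": {
  "plan": [
    [0.83, [-0.0014, 0, -0.0004], [0, 0, 0]],
    [0.83, [-0.0028, 0, -0.0008], [0, 0, 0]],
    [0.83, [-0.0042, 0, -0.0012], [0, 0, 0]],
    [0.83, [-0.0056, 0, -0.0015], [0, 0, 0]],
    [0.83, [-0.007, 0, -0.0018], [0, 0, 0]],
    [0.83, [-0.0084, 0, -0.0021], [0, 0, 0]],
    [0.83, [-0.0098, 0, -0.0024], [0, 0, 0]],
    [0.83, [-0.0112, 0, -0.0027], [0, 0, 0]],
    [0.83, [-0.0124, 0, -0.003], [0, 0, 0]],
    [0.83, [-0.0136, 0, -0.003], [0, 0, 0]]
  ]
}}

```text
clock: 6.72
eef_pos: [0.4648, -0.1315, 0.1261]
ee_rot: [3.139, 0.0, 1.628]
contact_force: [-1.1, 3.8, 1.8]
opening: 0.168
finger_force: 1.9
```

```bash
python3 -c "
from h import *
import cv2
go([.4611,-.1455,.127])
a=grab_frame('top')[150:230,230:360];b=grab_frame('scene')[150:250,215:345]
f=lambda x:cv2.resize(x,(520,int(520*x.shape[0]/x.shape[1])),interpolation=2)
b=f(b);a=f(a);import numpy
cv2.imwrite('pics/c3.png',cv2.resize(b,None,fx=1.4,fy=1.4));cv2.imwrite('pics/a3.png',a)"
```

```text
t 6.7167 pos [ 0.4648 -0.1315  0.1261] [3.1393e+00 1.0000e-04 1.6285e+00] F [-1.06  3.77  1.76] op 0.168 j [-0.42 -0.05 -0.26  1.37  0.    1.1 ]
shift [-0.0138 -0.0045 -0.0009] turn [0.021 0.001 0.034]
```

View pics/c3.png

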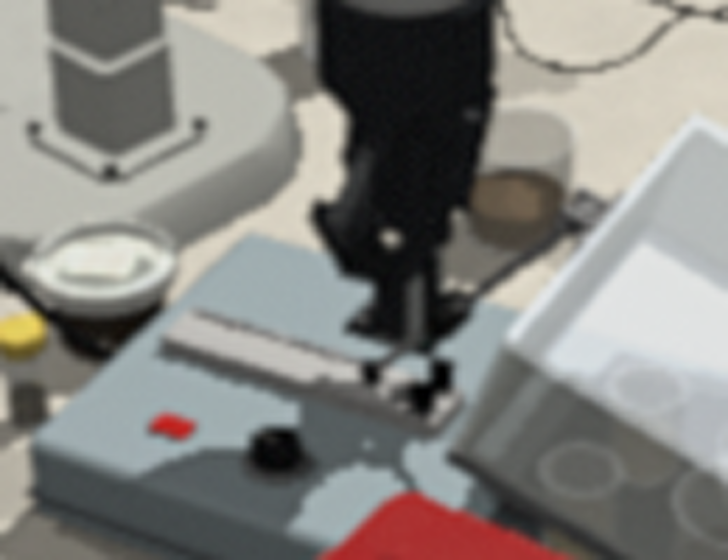

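The hood is rising. The foot is at crop (372,372), about 15–18 mm short of the hole just before the fork at (405,388).

Call:
{"name": "move_arm", "arguments": {
  "plan": [
    [0.83, [-0.001, 0, -0.0002], [0, 0, 0]],
    [0.83, [-0.002, 0, -0.0004], [0, 0, 0]],
    [0.83, [-0.003, 0, -0.0006], [0, 0, 0]],
    [0.83, [-0.004, 0, -0.0008], [0, 0, 0]],
    [0.83, [-0.005, 0, -0.001], [0, 0, 0]],
    [0.83, [-0.006, 0, -0.001], [0, 0, 0]],
    [0.83, [-0.0068, 0, -0.001], [0, 0, 0]],
    [0.83, [-0.0075, 0, -0.001], [0, 0, 0]]
  ]
}}

```text
clock: 7.48
eef_pos: [0.4654, -0.1393, 0.1272]
ee_rot: [3.139, 0.001, 1.628]
contact_force: [-0.4, 1.3, 1.7]
opening: 0.169
finger_force: 0.9
```

Call:
{"name": "move_arm", "arguments": {
  "plan": [
    [0.83, [-0.0005, 0, 0], [0, 0, 0]],
    [0.83, [-0.001, 0, 0], [0, 0, 0]],
    [0.83, [-0.0015, 0, 0], [0, 0, 0]],
    [0.83, [-0.002, 0, 0], [0, 0, 0]],
    [0.83, [-0.0025, 0, 0], [0, 0, 0]]
  ]
}}

```text
clock: 7.9
eef_pos: [0.4651, -0.1419, 0.1266]
ee_rot: [3.14, 0.001, 1.628]
contact_force: [-1.6, 1.5, -0.0]
opening: 0.173
finger_force: 0.0
```

```bash
python3 -c "
from h import *
import cv2
go([.4611,-.1455,.127])
b=grab_frame('scene')[150:250,215:345]
cv2.imwrite('pics/c4.png',cv2.resize(b,None,fx=5.6,fy=5.6,interpolation=2))"
```

```text
t 7.9 pos [ 0.4651 -0.1419  0.1266] [3.1402e+00 1.2000e-03 1.6282e+00] F [-1.56  1.48 -0.  ] op 0.173 j [-0.43 -0.04 -0.25  1.37 -0.    1.08]
shift [-0.0034 -0.0042 -0.0004] turn [0.013 0.011 0.031]
```

View pics/c4.png

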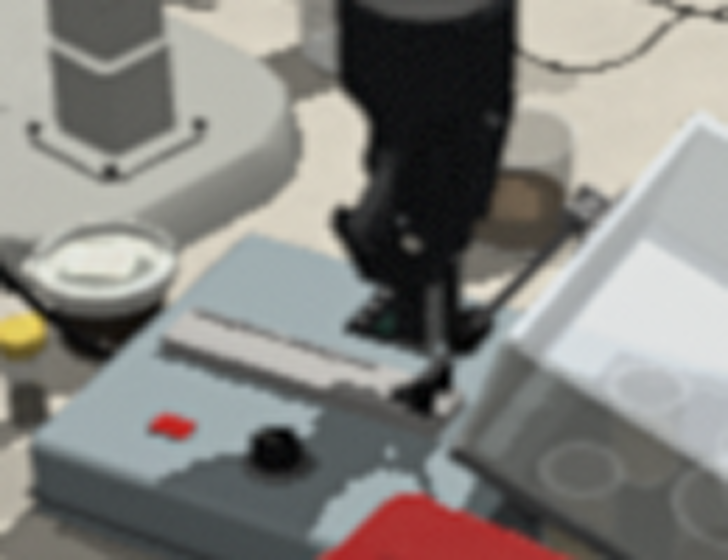

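The foot is at crop (410,390), at the hole. The hood edge at (700,118) hasn't moved since the last picture although the foot has travelled about 15 mm, so it looks dropped in. I'll ease off gently and watch the force.

Call:
{"name": "move_arm", "arguments": {
  "plan": [
    [0.83, [0.001, 0, 0], [0, 0, 0]],
    [0.83, [0.002, 0, 0], [0, 0, 0]],
    [0.83, [0.003, 0, 0], [0, 0, 0]],
    [0.83, [0.004, 0, 0], [0, 0, 0]],
    [0.83, [0.005, 0, 0], [0, 0, 0]],
    [0.83, [0.006, 0, 0], [0, 0, 0]],
    [0.83, [0.007, 0, 0], [0, 0, 0]],
    [0.83, [0.008, 0, 0], [0, 0, 0]]
  ]
}}

```text
clock: 8.62
eef_pos: [0.4648, -0.1332, 0.1269]
ee_rot: [3.139, 0.0, 1.629]
contact_force: [-0.3, 0.2, 0.0]
opening: 0.169
finger_force: 0.0
```

```bash
python3 -c "
from h import *
import cv2
go([.4611,-.1455,.127])
b=grab_frame('scene')[150:250,215:345]
o=cv2.imread('pics/c4.png');o=cv2.resize(o,(130,100),interpolation=cv2.INTER_AREA)
d=cv2.absdiff(o,b)
print('hood region diff',d[20:100,88:].mean(),d[20:60,100:110].max(), 'arm region',d[:60,55:85].mean())
cv2.imwrite('pics/c5.png',cv2.resize(b,None,fx=5.6,fy=5.6,interpolation=2))"
```

```text
t 8.6167 pos [ 0.4648 -0.1332  0.1269] [3.1395e+00 1.0000e-04 1.6285e+00] F [-0.28  0.17  0.04] op 0.169 j [-0.42 -0.05 -0.25  1.37  0.    1.09]
shift [-0.0121 -0.0044 -0.0001] turn [0.02  0.001 0.035]
hood region diff 2.671626984126984 19 arm region 22.30462962962963
```

View pics/c5.png

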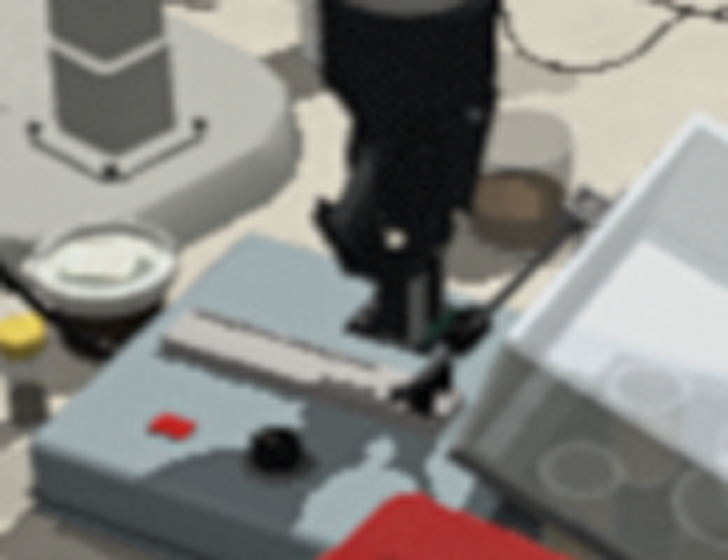

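The fingers are clear of the roll at (465,330), there's no force, and the hood and stay haven't moved: it's seated. Now I'll withdraw back and up.

Call:
{"name": "move_arm", "arguments": {
  "plan": [
    [0.83, [0.004, 0, 0], [0, 0, 0]],
    [0.83, [0.012, 0, 0], [0, 0, 0]],
    [0.83, [0.022, 0, -0.002], [0, 0, 0]],
    [0.83, [0.028, 0, -0.012], [0, 0, 0]],
    [0.83, [0.03, 0, -0.03], [0, 0, 0]],
    [0.83, [0.03, 0, -0.05], [0, 0, 0]],
    [0.83, [0.03, 0, -0.07], [0, 0, 0]],
    [0.83, [0.03, 0, -0.08], [0, 0, 0]],
    [0.83, [0.03, 0, -0.08], [0, 0, 0]],
    [0.83, [0.03, 0, -0.08], [0, 0, 0]]
  ]
}}

```text
clock: 9.5
eef_pos: [0.4634, -0.1032, 0.2076]
ee_rot: [3.138, 0.001, 1.629]
contact_force: [0.4, 0.5, 0.8]
opening: 0.167
finger_force: 0.0
```

```bash
python3 -c "
from h import *
import cv2
go([.4611,-.1455,.127])
b=grab_frame('scene')[150:250,215:345]
o=cv2.imread('pics/c5.png');o=cv2.resize(o,(130,100),interpolation=cv2.INTER_AREA)
d=cv2.absdiff(o,b)
print('hood region diff',d[20:100,88:].mean(),d[20:60,100:110].max())
"
```

```text
t 9.5 pos [ 0.4634 -0.1032  0.2076] [3.1379e+00 7.0000e-04 1.6290e+00] F [0.42 0.53 0.81] op 0.167 j [-0.36 -0.09 -0.13  1.53  0.    1.15]
shift [-0.042  -0.0051  0.0806] turn [0.035 0.007 0.039]
hood region diff 3.0117063492063494 9
```

The hood is still standing with the arm clear, so I'm handing the job in.

```bash
python3 -c "
from cell import *
print(close_job())"
```

```text
the job is handed in; nothing more can be done
None
```

The hood stands propped by itself with the stay's ball foot in the holding hole. The arm is clear, and I handed the job in at about 9.5 s. I saw no contact with the cover, glass, vial or pot, but the hand-in gave no verdict.

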